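# Set and lock the short photoreactor lamp

## Task

On the short, squat lamp (not the tall one), turn the black bar knob on top until its white-marked end points at the small upright brass post on the lamp's lid. Then, leaving the knob there, turn the flat-sided metal lock ring just below the knob clockwise, seen from above, until it comes up tight against its stop, and let go.

Things in the scene. Friction and masses are not known exactly. Their poses are not given: they have to be found in the camera images.
- short_knob_grip (a point): Short lamp's knob: black upright bar 36 mm long (x axis), 14 mm wide (y), 30 mm high, a white line on its -x half. Point on the vertical turning axis, 8 mm below the bar's top, 24 mm above the lock ring's top, 130 mm above the bench. The lamp is fixed to the bench. A bystander with the same knob and ring is twice as tall (lid 130 mm above the bench, not 60).
- short_ring_grip (a point): Short lamp's aluminium lock ring, coaxial below the knob: 64 mm long (x axis), 46 mm across its two flat sides (y), 22 mm high. Point on the axis, 5 mm below its top, 101 mm above the bench; the knob rises 37 mm above it, inside the ring's outline: pinch the flats astride the knob. Below: a neck 34 mm thick, 24 mm high, then the lid, 94 mm across.
- short_knob (a joint): Knob angle, rad: 0 when the white-marked end points at the brass post (14 mm high, on the lid 41 mm from the axis); positive clockwise from above. Turns from -1.5 to 1.5, light friction (0.05 N m), stays where left. Starts clockwise of the post, at 0.6 to 1.35.
- short_ring (a joint): Lock ring angle, rad, growing clockwise from above from 0 (loose) to 1.5 (tight, a hard stop). Starts at 0.3 to 0.7. Light friction (0.08 N m), turns independently of the knob, stays where left.
Mind the look-alikes: they are no part of the job. What is shaped like the part that bears short_knob_grip but green or pink is not meant.

How it is judged:
By the outcome, as a careful person would: the job done as asked, in the order asked, and still so for the second after the job is handed in, with the robot touching nothing.
It also fails if it takes over 45 s, if anything falls off the work surface, if the arm or the gripper's body presses on something with over 40 N, if the wrist force passes 120 N, or if a joint passes its speed limit or range.

## Robot

A 7-joint arm with a two-finger parallel gripper is mounted at the origin on the work surface. World frame = base frame: x ahead of the robot, y to its left, z up, the work surface at z = 0. Lengths are in m, angles in degrees, forces in N, time in s.
With the tool pointing down it reaches from about 0.425 to 0.875 m from the base axis. Payload 4.7 kg.
Tool frame: the origin (TCP) lies between the finger pads; the fingertips stand 22 mm ahead of it and the grasp point (between the pads) lies 3 mm ahead of it; z points along the fingers, y is the line along which they close (so a half turn about z gives the same grasp; the last joint's range is limited). The gripper opens to 87 mm and grips with 3 to 60 N. Pads are 19 mm wide; open, the fingers measure 117 mm over their backs; the gripper's body (75 mm by 190 mm) begins 51 mm behind the grasp point.
Start: joints at [74.834, 18.392, -4.016, 83.108, 1.295, 78.541, -3.26], TCP at [0.179, -0.625, 0.245] pointing down, gripper open.
Joint ranges: [-163.93, 163.93], [-17.29, 119.83], [-79.2, 71.16], [3.27, 140.29], [-89.18, 269.18], [5.43, 117.66], [-154.24, 154.24]. Speed limits (degrees/s): [147.25, 147.25, 180, 180, 180, 180, 180].

## Interface

Orientations are given as [roll, pitch, yaw] about the fixed x, y, z axes, in that order (R = Rz(yaw) Ry(pitch) Rx(roll)).
In Python, from cell import env gives the robot as it stands.
- The arm moves only by the tool drive_tool, never from a script. Its argument "moves" is a list of rows, each a list of 3 entries, a list of its own where there are three numbers: the shift along the tool's x, y, z in mm, then the turn, a rotation vector about the tool's x, y, z in rad, then the closure, from 0 (fully open) to 1 (shut). In form: [[[x, y, z], [wx, wy, wz], jaw], ...]. A call has 1 to 12 rows; each row shifts and turns the commanded pose from where the row before left it, along the tool's axes as they then stand; what a row does not reach is not made up. A row lasts 1/12 s, in which the tool goes at most 41.7 mm and 7.16 degrees, less where a joint would pass 70% of its speed; a pose out of reach is approached as far as the arm can. A call with a gripper value outside its range is refused whole. The fingers move at their own pace and stop on an object; "newtons" is the grip in N (left out, the last holds). Time passes only in rows, so rows that do not move let the fingers close. It gives the time, the measured TCP pose, the force, the opening and the grip force at its end, in the units of the state.
- env.get_obs(): the state, without advancing time (a new reading comes with each control period).
- env.read_camera(name): name is "scene" or "top" or "wrist"; returns (picture, depth): 384x512x3 uint8, blue, green, red; 384x512 float32, m along the optical axis (not along the pixel's ray), 0 where there is no reading.
- env.get_calibration(name): a dict with "fx", "fy", "cx", "cy" (pixels), "T" (4x4, takes a point from camera to world coordinates). Camera axes: x right, y down, z forward; pixel columns grow to the right and rows downward; lengths in m; the calibration is good to about 2 mm. The wrist camera is an equidistant fisheye: a pixel r from the principal point sees the ray r / f radians off the axis. A picture is of the moment at which its call begins: read the wrist's pose just before it. get_calibration takes no time and is no camera call; for the wrist camera it gives the pose at the moment of the call.
- env.sign_off(): hands the job in; it is judged then, once.
The state is a dict: "time_s": time; "qpos": joint angles; "joint_velocities": joint speeds; "effort": joint torques, N m; "tool_pos": TCP position; "tool_rot": TCP orientation; "force": force on the tool from outside, world axes, zero at the start; "wrist_torque": the same for the moment, N m; "grip_width": finger opening in m; "grasp_force": force on a finger pad.
Only numpy, scipy, OpenCV 4.12 (cv2) and the standard library are available. Lean on these libraries where they do the work, as an engineer would, in place of code of your own. Each camera call takes 0.05 s, during which the arm holds its last target. There are 200 camera calls.

## Working session

There is one attempt and no reset: what is moved stays moved. The work goes in short steps, Python scripts to look and compute and a tool call to move; the robot and the scene stay as the last step left them, time stands still between calls to the robot, and variables do not carry over. Pictures are saved under pics/ and viewed, at most 10 in all, crops included, and the job is handed in when it is done.

Besides the shell and the picture viewer there is one more tool, called after "Emit:" in YAML: its name, and indented under it one key for each argument. drive_tool: Moves the arm, as the interface text tells. Its arguments: {"type":"object","properties":{"moves":{"type":"array"},"newtons":{"type":"number"}},"required":["moves"]}

```bash
mkdir -p pics
cat > h.py <<'E'
import numpy as np, cv2
from cell import env
def p2w(name,u,v,d,c=None):
    c=c or env.get_calibration(name)
    if name=="wrist":
        x,y=(u-c["cx"])/c["fx"],(v-c["cy"])/c["fy"]; r=np.hypot(x,y)
        k=np.tan(r)/r if r>0 else 1
        p=np.array([x*k,y*k,1])*d
    else: p=np.array([(u-c["cx"])/c["fx"],(v-c["cy"])/c["fy"],1])*d
    return (np.array(c["T"])@np.r_[p,1])[:3]
E
python3 - <<'E'
from h import *
a,da=env.read_camera("scene"); b,db=env.read_camera("top")
np.savez("v.npz",da=da,db=db,a=a,b=b)
for n in("scene","top"): print(n,np.round(np.array(env.get_calibration(n)["T"]),3).tolist(),env.get_calibration(n)["fx"])
cv2.imwrite("pics/s.png",cv2.resize(a,(800,600),interpolation=3));cv2.imwrite("pics/t.png",cv2.resize(b,(800,600),interpolation=3))
print(env.get_obs())
E
```

```text
scene [[0.763, 0.367, -0.533, 1.37], [0.647, -0.454, 0.613, -0.803], [-0.017, -0.812, -0.584, 0.959], [0.0, 0.0, 0.0, 1.0]] 448.8414397945545
top [[-0.062, -0.975, 0.212, 0.255], [-0.998, 0.061, -0.01, 0.103], [-0.003, -0.212, -0.977, 1.573], [0.0, 0.0, 0.0, 1.0]] 484.00544187748096
{'time_s': 0.1, 'qpos': array([74.83387986, 18.4338298 , -4.0146154 , 83.16716259,  1.29442383,
       78.54042297, -3.25989838]), 'joint_velocities': array([ 0.05751064, -0.0996783 ,  0.01288401, -0.09614627,  0.05715147,
        0.02171206,  0.00780973]), 'effort': array([-3.80070742e-04, -4.92570984e+01, -4.05974826e-01, -3.13397741e+01,
       -6.40125596e-02,  3.94741085e-02,  8.33781769e-05]), 'tool_pos': array([ 0.17870549, -0.6244844 ,  0.24358842]), 'tool_rot': array([-1.79903778e+02,  5.13738069e-03,  1.59748197e+01]), 'force': array([ 0.12215931, -0.69169906, -0.60169692]), 'wrist_torque': array([-0.0231395 ,  0.00034332, -0.01221529]), 'grasp_force': 0.0, 'grip_width': 0.08715566001554821}
```

View pics/s.png

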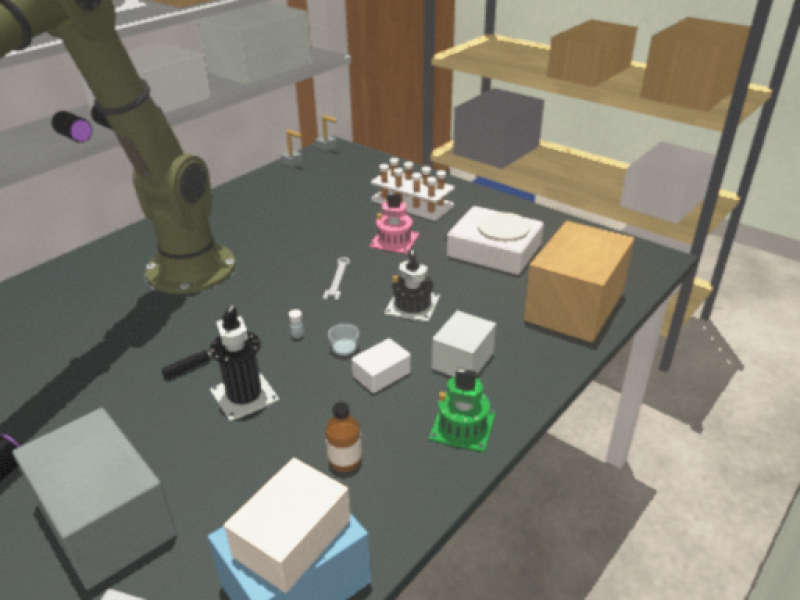

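View pics/t.png

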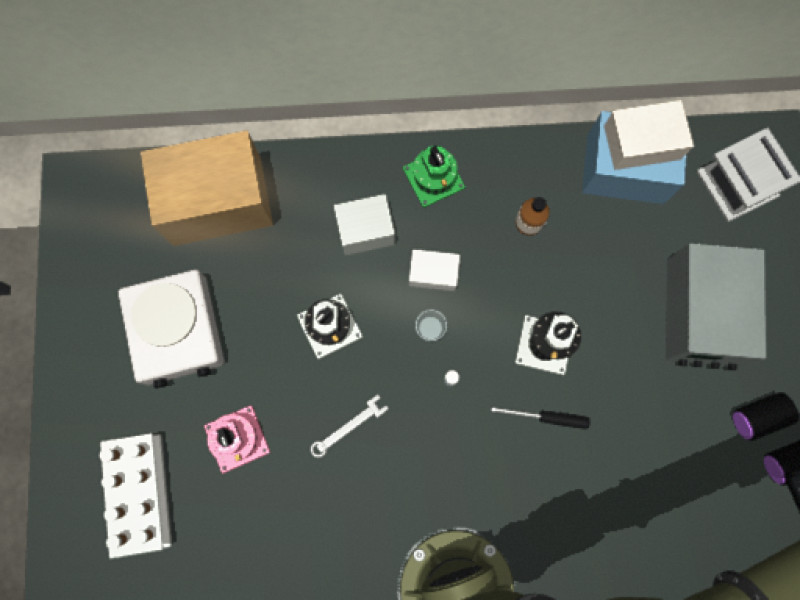

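Candidates, as scene / top pixels (800×600):
- Black short lamp: (413,285) / (327,322).
- Tall black lamp: (238,355) / (558,335).
- Green lamp: (463,410) / (435,170).
- Pink lamp: (395,225) / (235,438).

I choose the black short one and will check it in a close crop.

Run:
```python
from h import *
v=np.load("v.npz")
a=v["a"][155:210,240:290]; b=v["b"][180:235,184:234]
im=np.hstack([cv2.resize(x,(400,440),interpolation=cv2.INTER_CUBIC) for x in(a,b)])
cv2.imwrite("pics/c.png",im)
for n,d,u0,v0 in(("scene",v["da"],413,262),("top",v["db"],325,316)):
    u=int(u0*.64);w=int(v0*.64)
    for q in(-2,0,2): print(n,u,w+q,np.round(p2w(n,u,w+q,d[w+q,u]),3))
```

```text
scene 264 165 [0.55  0.217 0.14 ]
scene 264 167 [0.554 0.211 0.137]
scene 264 169 [0.555 0.211 0.129]
top 208 200 [0.539 0.222 0.134]
top 208 202 [0.532 0.222 0.141]
top 208 204 [0.531 0.225 0.112]
```

View pics/c.png

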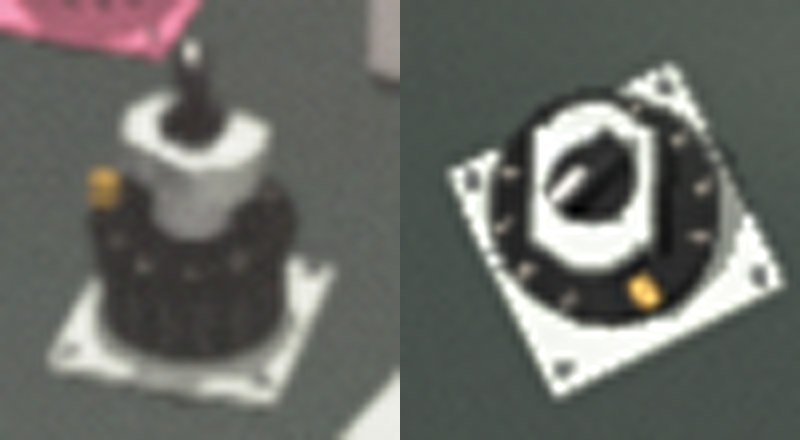

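The crop confirms the short black-and-white lamp: knob at (592,178), white mark at lower left, brass post at (645,292). Going there high.

Emit:
drive_tool:
  moves:
    - [[10,-7,-30],[0,0,0],0]
    - [[28,-19,-20],[0,0,0],0]
    - [[28,-19,-20],[0,0,0],0]
    - [[28,-19,-20],[0,0,0],0]
    - [[28,-19,-10],[0,0,0],0]
    - [[28,-19,0],[0,0,0],0]
    - [[28,-19,0],[0,0,0],0]
    - [[28,-19,0],[0,0,0],0]
    - [[28,-19,0],[0,0,0],0]
    - [[28,-19,0],[0,0,0],0]
    - [[22,-16,0],[0,0,0],0]
    - [[0,0,0],[0,0,0],0]

```text
time_s: 1.1
tool_pos: [0.4033, -0.3537, 0.3446]
tool_rot: [-179.9, -0.2, 16.6]
force: [0.5, 1.4, 0.1]
grip_width: 0.0867
grasp_force: 0.0
```

Emit:
drive_tool:
  moves:
    - [[22,-26,0],[0,0,0],0]
    - [[22,-26,0],[0,0,0],0]
    - [[22,-26,0],[0,0,0],0]
    - [[22,-26,0],[0,0,0],0]
    - [[22,-26,0],[0,0,0],0]
    - [[22,-26,0],[0,0,0],0]
    - [[22,-26,0],[0,0,0],0]
    - [[22,-26,0],[0,0,0],0]
    - [[22,-26,0],[0,0,0],0]
    - [[22,-26,0],[0,0,0],0]
    - [[0,0,0],[0,0,0],0]

```text
time_s: 2.02
tool_pos: [0.5398, -0.0413, 0.3443]
tool_rot: [-179.8, -0.1, 16.6]
force: [-0.8, 0.7, 0.0]
grip_width: 0.0873
grasp_force: 0.0
```

Emit:
drive_tool:
  moves:
    - [[9,-32,0],[0,0,0],0]
    - [[9,-32,0],[0,0,0],0]
    - [[9,-32,0],[0,0,0],0]
    - [[9,-32,0],[0,0,0],0]
    - [[9,-32,0],[0,0,0],0]
    - [[9,-32,0],[0,0,0],0]
    - [[9,-32,0],[0,0,0],0]
    - [[9,-32,0],[0,0,0],0]
    - [[0,0,0],[0,0,-0.12],0]
    - [[0,0,0],[0,0,-0.12],0]
    - [[0,0,0],[0,0,-0.12],0]
    - [[0,0,0],[0,0,-0.12],0]

```text
time_s: 3.02
tool_pos: [0.5371, 0.216, 0.3439]
tool_rot: [-180.0, 0.1, 43.9]
force: [-0.4, -0.1, -0.7]
grip_width: 0.0868
grasp_force: 0.0
```

Emit:
drive_tool:
  moves:
    - [[0,0,0],[0,0,-0.12],0]
    - [[0,0,0],[0,0,-0.12],0]
    - [[0,0,0],[0,0,-0.12],0]
    - [[0,0,0],[0,0,-0.12],0]
    - [[0,0,0],[0,0,-0.12],0]
    - [[0,0,0],[0,0,-0.12],0]
    - [[0,0,0],[0,0,-0.12],0]
    - [[0,0,0],[0,0,-0.12],0]
    - [[0,0,0],[0,0,-0.12],0]
    - [[0,0,0],[0,0,-0.12],0]
    - [[0,0,0],[0,0,-0.12],0]
    - [[0,0,0],[0,0,-0.12],0]

```text
time_s: 4.02
tool_pos: [0.5373, 0.2155, 0.344]
tool_rot: [-179.9, 0.0, 126.3]
force: [-0.3, 0.5, 0.0]
grip_width: 0.0873
grasp_force: 0.0
```

Run:
```python
from h import *
o=env.get_obs();print(o["tool_pos"],o["tool_rot"],o["qpos"],o["time_s"])
c=env.get_calibration("wrist");a,d=env.read_camera("wrist")
import pickle;pickle.dump((c,a,d,o),open("w1.pkl","wb"))
print(c)
cv2.imwrite("pics/w1.png",cv2.resize(a,(800,600),interpolation=2))
```

```text
[0.53725629 0.21549913 0.34402845] [-1.79944193e+02  1.63173483e-03  1.26303722e+02] [ 26.48405211  16.8151093  -62.99005693  82.63013268  14.9382432
  89.6259329    0.70895824] 4.0167
{'fx': 297.3186396354542, 'fy': 297.3186396354542, 'cx': 254.49200175408978, 'cy': 190.6782379696326, 'T': array([[ 0.80542815,  0.57550717,  0.14169333,  0.49841239],
       [ 0.59269138, -0.78144139, -0.19510584,  0.26785392],
       [-0.00155978,  0.24112415, -0.97049303,  0.48409297],
       [ 0.        ,  0.        ,  0.        ,  1.        ]])}
```

View pics/w1.png

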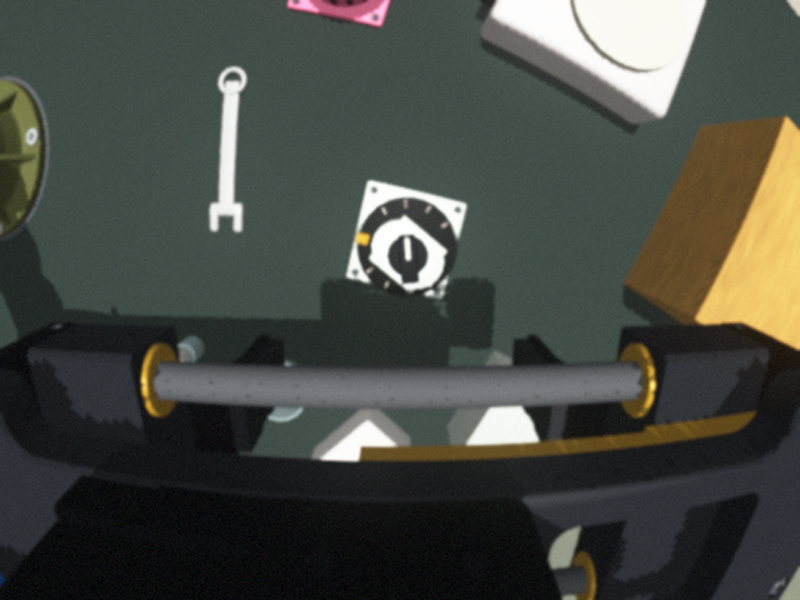

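The wrist view shows the short lamp at (405,245): knob at (408,255) with the white mark pointing up, post at (362,239). I'll enlarge that area.

Run:
```python
from h import *
import pickle;c,a,d,o=pickle.load(open("w1.pkl","rb"))
x0,y0=218,110;im=cv2.resize(a[y0:y0+80,x0:x0+80],(600,600),interpolation=cv2.INTER_CUBIC);cv2.imwrite("pics/w1c.png",im)
np.set_printoptions(precision=3,suppress=True)
# heights via depth
k=d[y0:y0+80,x0:x0+80]
P=np.array([[p2w("wrist",u,v,d[v,u],c) for u in range(x0,x0+80)] for v in range(y0,y0+80)])
z=P[...,2]; bright=a[y0:y0+80,x0:x0+80].mean(2)
m=(z>.125)&(z<.16); print("knob",m.sum(),P[m].mean(0),np.median(z[m]),P[m].min(0),P[m].max(0))
w=cv2.PCACompute(P[m][:,:2].astype(np.float32),None)[1];print(w)
wm=m&(bright>140);print("white",wm.sum(),P[wm].mean(0) if wm.any() else 0)
r=(z>.098)&(z<.115);print("ring",r.sum(),np.median(z[r]),cv2.minAreaRect((P[r][:,:2]*1000).astype(np.float32)))
l=(z>.053)&(z<.066);print("lid",l.sum(),np.median(z[l]),cv2.minEnclosingCircle((P[l][:,:2]*1000).astype(np.float32)))
hsv=cv2.cvtColor(a[y0:y0+80,x0:x0+80],cv2.COLOR_BGR2HSV);p=(hsv[...,0]>12)&(hsv[...,0]<30)&(hsv[...,1]>130)&(hsv[...,2]>100)
print("post",p.sum(),P[p].mean(0),z[p].max())
```

```text
knob 360 [0.537 0.227 0.137] 0.13768164604476055 [0.522 0.209 0.125] [0.554 0.244 0.14 ]
[[-0.651  0.759]
 [ 0.759  0.651]]
white 79 [0.533 0.232 0.137]
ring 1147 0.10605285262634462 ((538.0703125, 226.64358520507812), (46.89911651611328, 63.13381576538086), 85.98680877685547)
lid 1665 0.05983392071146715 ((537.9375610351562, 226.62319946289062), 46.870948791503906)
post 60 [0.501 0.211 0.069] 0.07511259800073938
```

View pics/w1c.png

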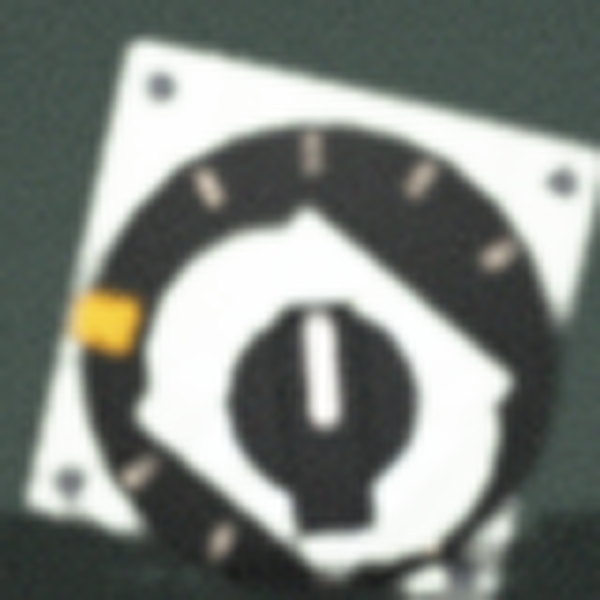

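Measured:
- Axis at (538.0, 226.6) mm, knob top at 0.138, ring top at 0.106.
- White end points to 130.6°, post is at 203°, so about 72° counter-clockwise.
- Ring long axis lies at 176°.

Descending onto the knob.

Emit:
drive_tool:
  moves:
    - [[8.5,7,20],[0,0,-0.075],0]
    - [[0,0,30],[0,0,0],0]
    - [[0,0,30],[0,0,0],0]
    - [[0,0,30],[0,0,0],0]
    - [[0,0,30],[0,0,0],0]
    - [[0,0,25],[0,0,0],0]
    - [[0,0,15],[0,0,0],0]
    - [[0,0,10],[0,0,0],0]
    - [[0,0,10],[0,0,0],0]
    - [[0,0,5],[0,0,0],0]
    - [[0,0,5],[0,0,0],0]
    - [[0,0,0],[0,0,0],0]
  newtons: 10

```text
time_s: 5.07
tool_pos: [0.5379, 0.2271, 0.1342]
tool_rot: [-180.0, -0.0, 130.3]
force: [-0.6, 0.0, -0.2]
grip_width: 0.0872
grasp_force: 0.0
```

Emit:
drive_tool:
  moves:
    - [[0,0,0],[0,0,0],0.5]
    - [[0,0,0],[0,0,0],0.6]
    - [[0,0,0],[0,0,0],0.7]
    - [[0,0,0],[0,0,0],0.8]
    - [[0,0,0],[0,0,0],1]
    - [[0,0,0],[0,0,0],1]
    - [[0,0,0],[0,0,0],1]
    - [[0,0,0],[0,0,0],1]
  newtons: 10

```text
time_s: 5.73
tool_pos: [0.5379, 0.2271, 0.1346]
tool_rot: [-180.0, 0.0, 130.3]
force: [-0.5, -0.3, 0.3]
grip_width: 0.0414
grasp_force: 0.0
```

Run:
```python
from h import *
o=env.get_obs();print(o["tool_pos"],o["tool_rot"],o["qpos"],o["time_s"],o["force"],o["wrist_torque"])
```

```text
[0.53788783 0.22712424 0.13455026] [-1.79994999e+02  7.09857578e-03  1.30275255e+02] [ 22.15234378  25.80967382 -58.99210963  98.93692478  23.59917642
  68.8180486   -2.81549815] 5.7333 [-0.527494   -0.2818898   0.34926138] [-0.06008729 -0.1625328  -0.0122462 ]
```

Emit:
drive_tool:
  moves:
    - [[0,0,0],[0,0,0],1]
    - [[0,0,0],[0,0,0],1]
    - [[0,0,0],[0,0,0],1]
    - [[0,0,0],[0,0,0],1]
    - [[0,0,0],[0,0,0],1]
    - [[0,0,0],[0,0,0],1]

```text
time_s: 6.23
tool_pos: [0.538, 0.2273, 0.1345]
tool_rot: [180.0, 0.0, 130.3]
force: [0.4, 0.2, 0.4]
grip_width: 0.0139
grasp_force: 10.0
```

Gripped cleanly. Turning counter-clockwise about 72.5°.

Emit:
drive_tool:
  moves:
    - [[0,0,0],[0,0,-0.115],1]
    - [[0,0,0],[0,0,-0.115],1]
    - [[0,0,0],[0,0,-0.115],1]
    - [[0,0,0],[0,0,-0.115],1]
    - [[0,0,0],[0,0,-0.115],1]
    - [[0,0,0],[0,0,-0.115],1]
    - [[0,0,0],[0,0,-0.115],1]
    - [[0,0,0],[0,0,-0.115],1]
    - [[0,0,0],[0,0,-0.115],1]
    - [[0,0,0],[0,0,-0.115],1]
    - [[0,0,0],[0,0,-0.115],1]
    - [[0,0,0],[0,0,0],1]

```text
time_s: 7.23
tool_pos: [0.5379, 0.2266, 0.1345]
tool_rot: [-180.0, -0.1, -157.1]
force: [-1.0, -1.8, 2.4]
grip_width: 0.0138
grasp_force: 10.0
```

Emit:
drive_tool:
  moves:
    - [[0,0,0],[0,0,0],0.5]
    - [[0,0,0],[0,0,0],0.2]
    - [[0,0,0],[0,0,0],0]
    - [[0,0,0],[0,0,0],0]
    - [[0,0,0],[0,0,0],0]
    - [[0,0,0],[0,0,0],0]
    - [[0,0,-10],[0,0,0],0]
    - [[0,0,-30],[0,0,0],0]
    - [[0,0,-30],[0,0,0],0]
    - [[0,0,-30],[0,0,0],0]
    - [[0,0,0],[0,0,0],0]

```text
time_s: 8.15
tool_pos: [0.5399, 0.2298, 0.2413]
tool_rot: [180.0, 0.5, -157.2]
force: [-0.2, 1.2, 0.3]
grip_width: 0.0792
grasp_force: 0.0
```

```bash
cat > m.py <<'E'
from h import *
import pickle,sys
np.set_printoptions(precision=4,suppress=True)
o=env.get_obs();print(o["tool_pos"],o["tool_rot"],o["qpos"],o["time_s"])
c=env.get_calibration("wrist");a,d=env.read_camera("wrist")
pickle.dump((c,a,d,o),open(sys.argv[1]+".pkl","wb"))
H,W=d.shape
P=np.array([[p2w("wrist",u,v,d[v,u],c) for u in range(W)] for v in range(H)]);z=P[...,2]
near=(np.hypot(P[...,0]-.538,P[...,1]-.2268)<.055)&(d>0)
ang=lambda v:np.degrees(np.arctan2(v[1],v[0]))%360
m=near&(z>.130)&(z<.145)
pts=P[m][:,:2]; R=cv2.minAreaRect((pts*1000).astype(np.float32)); w=cv2.PCACompute(pts.astype(np.float32),None)[1][0]
print("knob",m.sum(),R,"pca",ang(w)); ax=np.array(R[0])/1000
wm=m&(a.mean(2)>140); print("white dir",wm.sum(),ang(P[wm][:,:2].mean(0)-ax))
r=near&(z>.098)&(z<.115);RR=cv2.minAreaRect((P[r][:,:2]*1000).astype(np.float32));print("ring",RR)
l=near&(z>.054)&(z<.064);L=cv2.minEnclosingCircle((P[l][:,:2]*1000).astype(np.float32));print("lid",L)
h=cv2.cvtColor(a,cv2.COLOR_BGR2HSV);p=near&(h[...,0]>12)&(h[...,0]<30)&(h[...,1]>130)&(h[...,2]>90)
t=p&(z>.071)
for q in(p,t):
  if q.any(): print("post",q.sum(),P[q].mean(0),[ang(P[q][:,:2].mean(0)-x) for x in(ax,np.array(L[0])/1000,np.array(RR[0])/1000)])
ys,xs=np.where(near);x0,y0=xs.min(),ys.min();im=a[y0:ys.max()+1,x0:xs.max()+1];s=min(780/im.shape[1],580/im.shape[0])
cv2.imwrite("pics/"+sys.argv[1]+".png",cv2.resize(im,None,fx=s,fy=s,interpolation=cv2.INTER_CUBIC))
E
python3 m.py w2
```

```text
[0.5399 0.2298 0.2413] [ 179.986     0.5342 -157.2248] [ 32.2762  28.1323 -76.1722  91.4468  27.7219  81.7499  66.5973] 8.15
knob 703 ((537.2276611328125, 225.85385131835938), (35.83406066894531, 13.869855880737305), 22.91380500793457) pca 22.844654
white dir 103 193.32825808375935
ring ((537.8755493164062, 226.24974060058594), (46.90549087524414, 63.67267990112305), 86.7634506225586)
lid ((537.5250244140625, 225.94871520996094), 47.11162185668945)
post 2896 [0.5131 0.2303 0.3045] [np.float64(169.67010261857314), np.float64(170.00865351575897), np.float64(170.82377518959558)]
post 2887 [0.5131 0.2303 0.3053] [np.float64(169.54473732807313), np.float64(169.88514569689204), np.float64(170.70283853673578)]
```

View pics/w2.png

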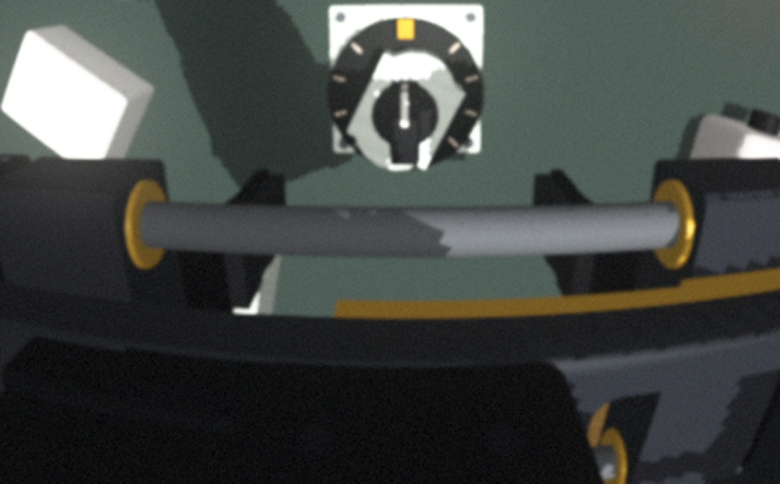

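The picture shows the post (405,28), white mark (404,100) and knob (404,125) in a line. I'll refine the post angle numerically.

Run:
```python
from h import *
import pickle
for f in("w1","w2"):
    c,a,d,o=pickle.load(open(f+".pkl","rb"));H,W=d.shape
    P=np.array([[p2w("wrist",u,v,d[v,u],c) for u in range(W)] for v in range(H)]);z=P[...,2]
    A=np.array([.5377,.2263])
    n=(np.hypot(P[...,0]-A[0],P[...,1]-A[1])<.055)
    for lo,hi in((.062,.08),(.072,.08)):
        q=n&(z>lo)&(z<hi)&(np.hypot(P[...,0]-A[0],P[...,1]-A[1])>.033)
        m=P[q][:,:2].mean(0);v=m-A;print(f,q.sum(),m,np.hypot(*v),np.degrees(np.arctan2(v[1],v[0]))%360)
```

```text
w1 57 [0.50206423 0.21128523] 0.03866977230257601 202.84762581257823
w1 45 [0.50009508 0.21043626] 0.04081406649651712 202.87258049214884
w2 99 [0.50096367 0.21043589] 0.04001534194517504 203.35647381952745
w2 97 [0.50038249 0.21007707] 0.04069127823237009 203.49589132192585
```

Post at about 203.2°, knob at 202.9°: aligned. Next is the ring. I turn to yaw ≈176.7 and check the pose before descending.

Emit:
drive_tool:
  moves:
    - [[0,0,0],[0,0,0.115],0]
    - [[0,0,0],[0,0,0.115],0]
    - [[0,0,0],[0,0,0.115],0]
    - [[0,0,0],[0,0,0.11],0]
    - [[0,0,0],[0,0,0],0]
    - [[0,0,0],[0,0,0],0]

```text
time_s: 8.7
tool_pos: [0.5376, 0.227, 0.2341]
tool_rot: [-179.9, -0.0, 176.9]
force: [-0.3, 1.0, -0.1]
grip_width: 0.0871
grasp_force: 0.0
```

Run:
```python
from h import *
from scipy.spatial.transform import Rotation as R
o=env.get_obs();r=R.from_euler("xyz",o["tool_rot"],degrees=True)
print(o["tool_pos"],o["tool_rot"],o["qpos"])
print(r.inv().apply(np.array([.5378,.2264,.105])-o["tool_pos"])*1000)
```

```text
[0.53756789 0.22697157 0.23410437] [-1.79942301e+02 -2.45673397e-02  1.76865042e+02] [ 29.65291399  24.83904459 -70.33145519  92.03583713  23.70413566
  80.0652475   43.65958591]
[ -0.31838314  -0.42800872 129.1047373 ]
```

Emit:
drive_tool:
  moves:
    - [[0,0,25],[0,0,0],0]
    - [[0,0,25],[0,0,0],0]
    - [[0,0,25],[0,0,0],0]
    - [[0,0,20],[0,0,0],0]
    - [[0,0,15],[0,0,0],0]
    - [[0,0,10],[0,0,0],0]
    - [[0,0,5],[0,0,0],0]
    - [[0,0,4],[0,0,0],0]
    - [[0,0,0],[0,0,0],0.3]
    - [[0,0,0],[0,0,0],0.5]
    - [[0,0,0],[0,0,0],0.6]
    - [[0,0,0],[0,0,0],0.6]
  newtons: 15

```text
time_s: 9.7
tool_pos: [0.5384, 0.2274, 0.1064]
tool_rot: [180.0, 0.1, 176.7]
force: [-0.1, -0.4, -0.5]
grip_width: 0.0682
grasp_force: 0.0
```

Emit:
drive_tool:
  moves:
    - [[0,0,0],[0,0,0],0.7]
    - [[0,0,0],[0,0,0],0.7]
    - [[0,0,0],[0,0,0],0.7]
    - [[0,0,0],[0,0,0],0.7]
    - [[0,0,0],[0,0,0],0.7]
  newtons: 15

```text
time_s: 10.12
tool_pos: [0.538, 0.2269, 0.1057]
tool_rot: [-180.0, 0.0, 176.7]
force: [0.6, -2.1, 2.1]
grip_width: 0.0458
grasp_force: 15.0
```

Emit:
drive_tool:
  moves:
    - [[0,0,0],[0,0,0.08],0.7]
    - [[0,0,0],[0,0,0.08],0.7]
    - [[0,0,0],[0,0,0.08],0.7]
    - [[0,0,0],[0,0,0.08],0.7]
    - [[0,0,0],[0,0,0.08],0.7]
    - [[0,0,0],[0,0,0.08],0.7]
    - [[0,0,0],[0,0,0.08],0.7]
    - [[0,0,0],[0,0,0.08],0.7]
    - [[0,0,0],[0,0,0.08],0.7]
    - [[0,0,0],[0,0,0],0.7]
  newtons: 20

```text
time_s: 10.95
tool_pos: [0.5381, 0.2272, 0.1057]
tool_rot: [180.0, 0.0, 135.3]
force: [0.4, -1.0, 0.1]
grip_width: 0.0458
grasp_force: 20.0
```

Run:
```python
from h import *
o=env.get_obs();print(o["tool_rot"],o["wrist_torque"],o["qpos"],o["grip_width"])
```

```text
[1.79978777e+02 4.37106334e-02 1.35318547e+02] [-0.02788936 -0.20828812 -0.03460817] [ 20.0111323   26.88118449 -56.20928074 100.51551773  24.37695595
  65.77126031   1.68765954] 0.04576941848404553
```

Emit:
drive_tool:
  moves:
    - [[0,0,0],[0,0,0.04],0.7]
    - [[0,0,0],[0,0,0.04],0.7]
    - [[0,0,0],[0,0,0.04],0.7]
    - [[0,0,0],[0,0,0.04],0.7]
    - [[0,0,0],[0,0,0],0.7]

```text
time_s: 11.37
tool_pos: [0.5382, 0.2273, 0.1057]
tool_rot: [180.0, 0.0, 126.3]
force: [0.3, -0.6, 1.3]
grip_width: 0.0457
grasp_force: 20.0
```

Run:
```python
from h import *
o=env.get_obs();print(o["tool_rot"],o["wrist_torque"],o["grip_width"])
```

```text
[1.79967145e+02 2.18562035e-02 1.26332095e+02] [-0.06044184 -0.25549309 -0.10662821] 0.04571826796115413
```

Emit:
drive_tool:
  moves:
    - [[0,0,0],[0,0,0.04],0.7]
    - [[0,0,0],[0,0,0.04],0.7]
    - [[0,0,0],[0,0,0.04],0.7]
    - [[0,0,0],[0,0,0],0.7]

```text
time_s: 11.7
tool_pos: [0.5382, 0.2273, 0.1057]
tool_rot: [180.0, 0.0, 119.5]
force: [0.8, 0.2, 0.8]
grip_width: 0.0463
grasp_force: 20.0
```

Run:
```python
from h import *
o=env.get_obs();print(o["tool_rot"],o["wrist_torque"],o["grip_width"])
```

```text
[1.79963179e+02 9.54857627e-03 1.19473472e+02] [-0.11005221 -0.35333463 -0.07942262] 0.04625897218861289
```

Emit:
drive_tool:
  moves:
    - [[0,0,0],[0,0,0.04],0.7]
    - [[0,0,0],[0,0,0.04],0.7]
    - [[0,0,0],[0,0,0],0.7]

```text
time_s: 11.95
tool_pos: [0.5379, 0.2279, 0.1057]
tool_rot: [179.9, -0.0, 115.1]
force: [0.7, 0.9, 0.6]
grip_width: 0.0461
grasp_force: 20.0
```

Run:
```python
from h import *
o=env.get_obs();print(o["tool_rot"],o["wrist_torque"],o["grip_width"])
```

```text
[ 1.79947105e+02 -1.28024523e-03  1.15050558e+02] [ 0.15972038 -0.27299942  0.60257991] 0.04605494101417425
```

Moment about z jumped to +0.6 N m: the stop. One small extra push to seat it, then check.

Emit:
drive_tool:
  moves:
    - [[0,0,0],[0,0,0.025],0.7]
    - [[0,0,0],[0,0,0],0.7]
  newtons: 30

```text
time_s: 12.12
tool_pos: [0.5377, 0.2282, 0.1057]
tool_rot: [179.9, -0.0, 113.6]
force: [2.0, 1.8, 0.8]
grip_width: 0.0465
grasp_force: 30.0
```

Run:
```python
from h import *
o=env.get_obs();print(o["tool_rot"],o["wrist_torque"],o["grip_width"],o["force"])
```

```text
[ 1.79949105e+02 -2.12079021e-02  1.13593919e+02] [ 0.41191402 -0.24791063  1.25126115] 0.04654165045788204 [2.03170979 1.7558287  0.80447378]
```

Tight against the stop. Releasing, rising and looking.

Emit:
drive_tool:
  moves:
    - [[0,0,0],[0,0,0],0.5]
    - [[0,0,0],[0,0,0],0.2]
    - [[0,0,0],[0,0,0],0]
    - [[0,0,0],[0,0,0],0]
    - [[0,0,0],[0,0,0],0]
    - [[0,0,-10],[0,0,0],0]
    - [[0,0,-30],[0,0,0],0]
    - [[0,0,-30],[0,0,0],0]
    - [[0,0,-30],[0,0,0],0]
    - [[0,0,-30],[0,0,0],0]
    - [[0,0,0],[0,0,0],0]
    - [[0,0,0],[0,0,0],0]

```text
time_s: 13.12
tool_pos: [0.5388, 0.2277, 0.238]
tool_rot: [179.8, 0.0, 113.3]
force: [-0.8, -0.2, -0.4]
grip_width: 0.0873
grasp_force: 0.0
```

```bash
python3 m.py w3
```

```text
[0.5388 0.2277 0.238 ] [179.7738   0.0493 113.3474] [ 20.4145  18.035  -55.4645  91.9859  15.2186  77.7654 -13.5857] 13.1167
knob 756 ((537.89697265625, 226.64356994628906), (35.674991607666016, 14.056601524353027), 22.8270263671875) pca 23.224321
white dir 146 214.31091653256058
ring ((538.1358032226562, 226.6527099609375), (46.62040710449219, 63.46976852416992), 27.383005142211914)
lid ((537.8810424804688, 226.65933227539062), 47.04652404785156)
post 2434 [0.5461 0.2514 0.3013] [np.float64(71.64956520788803), np.float64(71.60550196411967), np.float64(72.14200658570162)]
post 2424 [0.5463 0.2516 0.3022] [np.float64(71.37472771384184), np.float64(71.33090349313706), np.float64(71.86247002677943)]
```

View pics/w3.png

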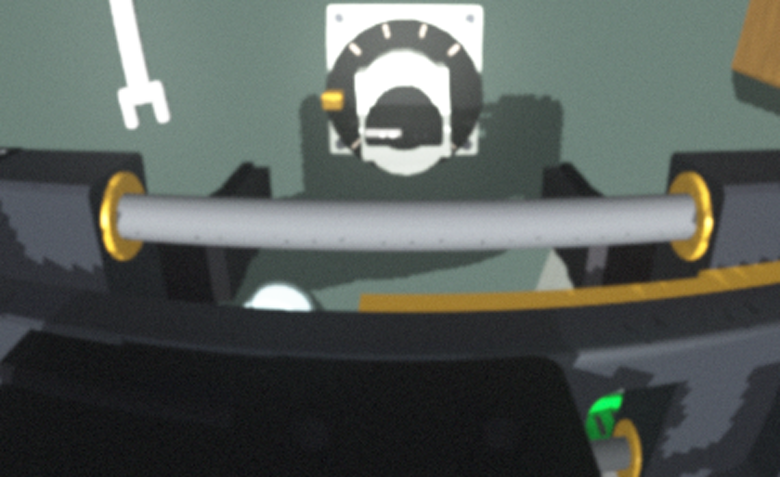

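The picture shows the knob bar with its white end to the left toward the post, at 203° against 203.2°. The ring's long axis is at 117.4°, which is 1.5 rad from the post line, so it is on its stop. The gripper is clear.

```bash
python3 -c "
from cell import env
print(env.sign_off())"
```

```text
the job is handed in; nothing more can be done
None
```

On the short lamp, the knob's white end points at the brass post (within about half a degree), the lock ring is tight against its stop, the gripper is clear, and the job is handed in at about 13 s; no verdict came back.

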